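Hang the incubator door back on its hinge pins

ROBOT

A 6-joint arm with a two-finger parallel gripper is mounted at the origin on the work surface. World frame = base frame: x ahead of the robot, y to its left, z up, the work surface at z = 0. Lengths are in m, angles in rad, forces in N, time in s.
With the tool pointing down it reaches from about 0.275 to 0.875 m from the base axis. Payload 12.5 kg.
Tool frame: the origin (TCP) lies on the centre line of the jaws, within the pads' length; the fingertips stand r.finger_overhang ahead of it and the grasp point (between the pads) lies 3 mm ahead of it (r.finger_overhang is the distance from the TCP to the fingertips, in m); z points along the fingers, y is the direction in which the jaws open and shut (so a half turn about z gives the same grasp; the last joint's range is limited). The gripper opens to 85 mm and grips with 20 to 120 N. Pads are 22 mm wide; open, the fingers measure 114 mm over their backs; the gripper's body (76 mm by 85 mm) begins 54 mm behind the grasp point. The pads swing forward as they close: fully open they stand 13 mm farther back than shut.
Start: joints at [-1.253, 0.351, 1.652, -0, 1.139, -0.085], TCP at [0.216, -0.506, 0.253] pointing down, gripper open.
Joint ranges: [-2.75, 2.75], [-0.79, 2.1], [0.01, 2.65], [-1.57, 4.71], [0.07, 3.14], [-2.87, 2.87]. Speed limits (rad/s): [2.22, 2.22, 2.79, 3.14, 3.14, 3.14].

INTERFACE

Orientations are given as a unit quaternion [x, y, z, w].
In Python, from cell import r, optics gives the robot as it stands. The module is installed in compiled form; this text tells all that it offers. Calls block until the motion is done:
- r.move_to(position, orientation): joint-space move of the TCP to a pose.
- r.move_linear(position, rot=None, vel=0.15): straight line of the TCP; rot=None keeps the orientation; vel is the mean speed in m/s.
- r.set_joints(angles): joint-space move.
- r.set_gripper(opening, squeeze=None): opening from 0.0 (shut) to 1.0 (fully open); squeeze is the grip in N (None keeps the last); returns when the fingers have stopped.
- r.sleep(seconds).
- r.inverse_kinematics(position, orientation): joint angles nearest the present ones, or None.
- optics.get_image(name): name is "side" or "top" or "wrist"; returns a dict with "pixels" (384x512x3 uint8, red, green, blue), "depth" (384x512 float32, m along the optical axis (not along the pixel's ray), 0 where there is no reading), "fx", "fy", "cx", "cy" (pixels), "D" ([k1, k2, p1, p2, k3] as OpenCV has them; the pictures are not rectified), "camera_from_world" (4x4, takes a point from world to camera coordinates); the wrist camera has in their place "mount" (4x4, takes a point from camera to tool coordinates, whose origin is the TCP and whose axes are the flange's). Camera axes: x right, y down, z forward; pixel columns grow to the right and rows downward; lengths in m; the calibration is good to about 2 mm. A picture is of the moment at which its call begins: read the wrist's pose just before it.
A pose or a line that the arm cannot do raises r.PlanningError and nothing moves.
- r.hand_in(): hands the job in, once; it reports no verdict.
Readings, each from a call of its own:
- r.current_t(): time.
- r.current_q(): joint angles.
- r.current_qvel(): joint speeds.
- r.current_effort(): joint torques, N m.
- r.current_tool_pos(): TCP position.
- r.current_ee_rot(): TCP orientation.
- r.current_contact_force(): force on the tool from outside, world axes, zero at the start.
- r.current_torque(): the same for the moment, N m.
- r.current_opening(): opening from 0.0 (shut) to 1.0 (fully open).
Only numpy, scipy, OpenCV 4.12 (cv2) and the standard library are available. Lean on these libraries where they do the work, as an engineer would, in place of code of your own. Each camera call takes 0.05 s, during which the arm holds its last target. There are 200 camera calls.

TASK

The small culture incubator's lift-off door has been taken off and is standing on the bench. Take the door (the panel with two hinge eyes on one edge, not the plain panel of the same size), lower both eyes onto the incubator's two hinge pins at once, keep hold of it until it is fully down on them, then let go and leave it hanging there. Leave the plain panel standing where it is.

Things in the scene. Friction and masses are not known exactly. Their poses are not given: they have to be found in the camera images.
- door_mid (a point): Centre of the door: a white slab standing upright, 160 mm wide, 150 high, 24 thick, about 0.35 kg, a dark window on each face, two steel hinge eyes on one upright edge. x: along the width to the eye edge (at first roughly the robot's left); y: thickness; z: up. Pinch the free top edge (75 mm above this point) across the thickness. Eye axis: 107 mm along +x.
- lower_eye (a point): On the door: bore centre of the lower eye, at its underside, 55 mm below door_mid. Axes as door_mid. Both eyes are upright rings 12 mm high, 24 mm bore, 32 mm outside; the upper one is 100 mm above on the same axis. With its underside 30 to 75 mm above lower_pin, the lower eye clears the lower pin's tip and the upper bracket: slide the door in level there from the front, then lower it.
- lower_pin (a point): Foot of the fixed incubator's lower hinge pin: lower_eye rests here when home. Pins: 26 mm high, 19 mm thick, tapered to 4; the upper one 100 mm above on the same axis. Each on a 30 mm round bracket end 10 mm thick, 30 mm before the front of the white open cabinet (200 mm cube). z: up; x: into the cabinet, so the door goes on best standing straight out, its x along this x (other open angles fit).
- panel_mid (a point): Centre of the plain panel, a bystander to leave alone: a white slab standing upright, the same 160 x 150 x 24 mm as the door, with grey vent slots and without eyes. Axes as door_mid. Door and panel stand side by side, about 160 mm apart, and may have changed places.
Not all that is in view belongs to the job. Leave any red or yellow look-alike of the part that bears door_mid alone.

How it is judged:
By the outcome, as a careful person would: the job done as asked, in the order asked, and still so for the second after the job is handed in, with the robot touching nothing.
It also fails if it takes over 45 s, if anything falls off the work surface, if the arm or the gripper's body presses on something with over 40 N, if the wrist force passes 120 N, or if a joint passes its speed limit or range.

## Working session

There is one attempt and no reset: what is moved stays moved. The work goes in short steps, each a Python script; the robot and the scene stay as the last script left them, time stands still between calls to the robot, and variables do not carry over. Pictures are saved under pics/ and viewed, about 8 in all and at most 12, crops included, and the job is handed in when it is done.

```bash
mkdir -p pics; cat > h.py <<'E'
import numpy as np, cv2, pickle
from cell import r, optics
def grab(n):
    tp=np.array(r.current_tool_pos()); tr=np.array(r.current_ee_rot())
    im=optics.get_image(n)
    if n=="wrist":
        from scipy.spatial.transform import Rotation as R
        T=np.eye(4);T[:3,:3]=R.from_quat(tr).as_matrix();T[:3,3]=tp
        im["wfc"]=T@np.array(im["mount"])
    else: im["wfc"]=np.linalg.inv(np.array(im["camera_from_world"]))
    return im
def world(im):
    "HxWx3 world points (nan without depth)"
    K=np.array([[im["fx"],0,im["cx"]],[0,im["fy"],im["cy"]],[0,0,1.]])
    h,w=im["depth"].shape
    uv=np.stack(np.meshgrid(np.arange(w),np.arange(h)),-1).reshape(-1,1,2).astype(float)
    n=cv2.undistortPoints(uv,K,np.array(im["D"],float)).reshape(h,w,2)
    d=im["depth"].astype(float); d=np.where(d>0,d,np.nan)
    P=np.stack([n[...,0]*d,n[...,1]*d,d],-1)
    return P@im["wfc"][:3,:3].T+im["wfc"][:3,3]
def save(im,f): cv2.imwrite("pics/"+f,im["pixels"][...,::-1])
E
python3 - <<'E'
from h import *
ims={n:grab(n) for n in("side","top")}
pickle.dump(ims,open("a.pkl","wb"))
for n in ims: print(n,ims[n]["wfc"].round(3).tolist())
cv2.imwrite("pics/a.png",cv2.resize(np.vstack([ims["side"]["pixels"],ims["top"]["pixels"]])[...,::-1],None,fx=.78,fy=.78))
save(ims["side"],"side.png");save(ims["top"],"top.png");print(r.current_t(),r.finger_overhang)
E
```

```text
side [[-1.0, 0.021, 0.004, 0.462], [0.014, 0.802, -0.597, 0.543], [-0.015, -0.597, -0.802, 0.992], [0.0, 0.0, 0.0, 1.0]]
top [[0.029, -0.999, 0.035, 0.381], [-1.0, -0.028, 0.009, -0.139], [-0.008, -0.036, -0.999, 1.477], [0.0, 0.0, 0.0, 1.0]]
0.1 0.022
```

View pics/side.png

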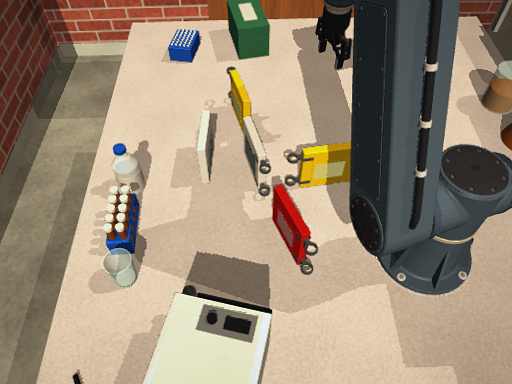

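View pics/top.png

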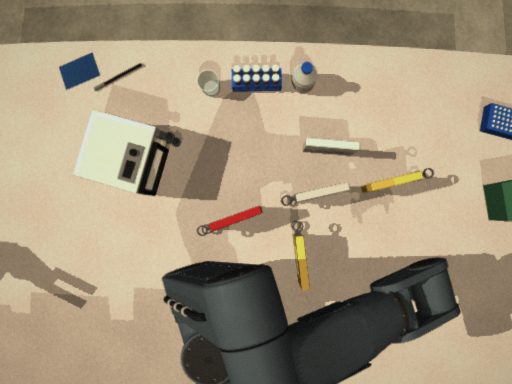

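The side view shows the white door with eyes at about (264,180), the plain panel at (205,147), and the cabinet's pin side at about (190,292). In the top view the door runs from (288,200) to (350,186), the panel is at (331,146), and the pin bracket is near (170,138). There are yellow and red decoys next to the door.

```bash
python3 - <<'E'
from h import *
ims=pickle.load(open("a.pkl","rb"))
im=ims["top"];W=world(im);px=im["pixels"].astype(int)
def rect(name,u0,u1,v0,v1,zl,zh):
    s=W[v0:v1,u0:u1].reshape(-1,3); c=px[v0:v1,u0:u1].reshape(-1,3)
    m=(s[:,2]>zl)&(s[:,2]<zh)&((c.max(1)-c.min(1))<60)
    p=s[m]; (cx,cy),wh,a=cv2.minAreaRect((p[:,:2]*1000).astype(np.float32))
    d=np.linalg.svd(p[:,:2]-p[:,:2].mean(0),full_matrices=False)[2][0]
    print(name,m.sum(),"c",round(cx,1),round(cy,1),"wh",np.round(wh,1),"a",round(a,1),"z",np.median(p[:,2]).round(4),"dir",np.degrees(np.arctan2(d[1],d[0])).round(2),p[:,:2].mean(0).round(4))
rect("door top",294,352,178,210,.13,.165)
rect("door eye",278,296,190,212,.10,.16)
rect("panel",295,365,130,160,.13,.165)
rect("cab",60,175,100,200,.19,.3)
# bracket / pin zone
s=W[125:160,155:190];
print((s[...,2]*1000)[::2,::2].round(0).astype(int))
for u,v in((170,138),(165,135),(175,140),(288,200)): print(u,v,W[v,u].round(3))
c=lambda a,y0,y1,x0,x1,f:cv2.resize(a[y0:y1,x0:x1],None,fx=f,fy=f,interpolation=cv2.INTER_CUBIC)
A=c(px.astype(np.uint8),100,220,130,290,5)
cv2.imwrite("pics/c.png",A[...,::-1])
E
```

```text
door top 462 c 442.1 -297.0 wh [ 25.7 166. ] a 14.0 z 0.1505 dir -75.6 [ 0.4424 -0.2965]
door eye 58 c 417.3 -201.3 wh [28.1 40.2] a 7.7 z 0.1331 dir 110.39 [ 0.4189 -0.2029]
panel 463 c 584.8 -325.5 wh [159.1  25.9] a 86.5 z 0.1505 dir -93.82 [ 0.5839 -0.3263]
cab 4665 c 540.4 302.5 wh [215.9 201.2] a 75.9 z 0.2014 dir -110.46 [0.5405 0.305 ]
[[                  -3                   -2                    4
                     2                   -2                    2
                     2                   -2                   -3
                     1                    4                   -1
                     7                   -5                    1
                     4                    2                   -3]
 [                 201                   -2                    5
                    -1                    5                    1
                    -4                   -4                    2
                     4                   -1                    4
                     6                   -1                    3
                     1                
[... 5760 characters left out ...]
2
                    -2                    2                    0
                     1                    5                    3]
 [                  35                   35                   32
                    47                   38                   43
                     4                    6                    1
                    -3                    8                    1
                     0                    3                   -2
                     2                    2                    4]]
170 138 [0.589 0.156 0.149]
165 135 [0.598 0.172 0.145]
175 140 [0.597 0.159 0.06 ]
288 200 [ 0.418 -0.206  0.004]<stdin>:16: RuntimeWarning: invalid value encountered in cast
```

View pics/c.png

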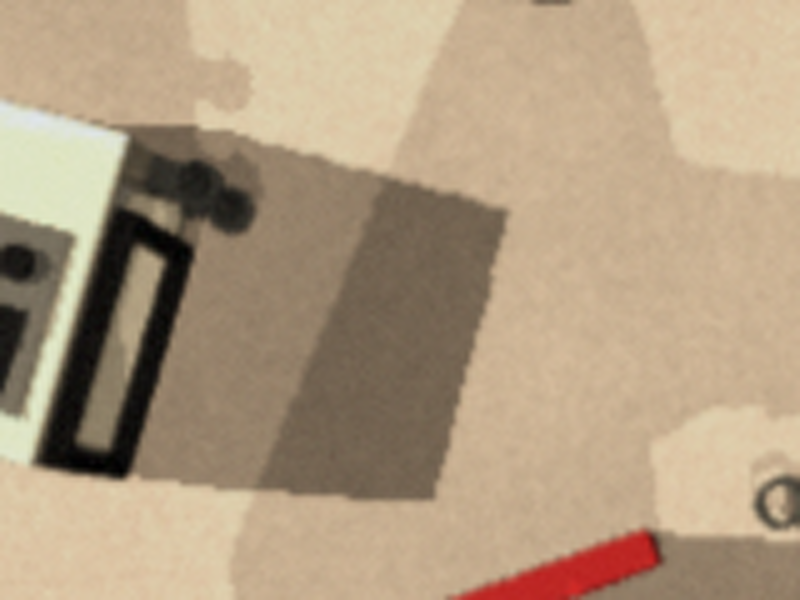

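```bash
python3 - <<'E'
from h import *
from scipy.spatial.transform import Rotation as R
M=np.array(grab("wrist")["mount"]);print(M.round(3).tolist())
print(R.from_quat(r.current_ee_rot()).as_matrix().round(2).tolist())
pin=np.array([.588,.157,.15])
for yaw in (-15,165,75,-105):   # direction of tool y
    y=np.array([np.cos(np.radians(yaw)),np.sin(np.radians(yaw)),0]);z=np.array([0,0,-1.]);x=np.cross(y,z)
    q=R.from_matrix(np.stack([x,y,z],1)).as_quat()
    for nm,p in(("grasp",[.442,-.297,.14]),("ins",[.557,.047,.25]),("look",[.56,.06,.36])):
        a=r.inverse_kinematics(p,q);print(yaw,nm,None if a is None else np.round(a,2))
E
```

```text
[[-0.0, -0.956, -0.292, 0.073], [1.0, -0.0, -0.001, -0.001], [0.001, -0.292, 0.956, -0.121], [0.0, 0.0, 0.0, 1.0]]
[[0.92, 0.39, -0.0], [0.39, -0.92, 0.0], [0.0, -0.0, -1.0]]
-15 grasp [-0.68  0.47  1.8  -0.    0.88 -0.42]
-15 ins [ 0.    0.37  1.63 -0.    1.14  0.26]
-15 look [ 0.02  0.29  1.47 -0.    1.38  0.29]
165 grasp [-0.68  0.47  1.8  -0.    0.88  2.72]
165 ins None
165 look [ 0.02  0.29  1.47 -0.    1.38 -2.86]
75 grasp [-0.68  0.47  1.8  -0.    0.88 -1.99]
75 ins [ 0.    0.37  1.63 -0.    1.14 -1.31]
75 look [ 0.02  0.29  1.47 -0.    1.38 -1.28]
-105 grasp [-0.68  0.47  1.8  -0.    0.88  1.15]
-105 ins [ 0.    0.37  1.63 -0.    1.14  1.83]
-105 look [ 0.02  0.29  1.47 -0.    1.38  1.86]
```

```bash
cat >> h.py <<'E'
from scipy.spatial.transform import Rotation as R
def quat(xyaw):
    "tool down, tool x along yaw (deg)"
    t=np.radians(xyaw);x=np.array([np.cos(t),np.sin(t),0]);z=np.array([0,0,-1.])
    return R.from_matrix(np.stack([x,np.cross(z,x),z],1)).as_quat()
E
python3 - <<'E'
from h import *
p=np.array(r.current_tool_pos());r.move_linear(list(p+[0,0,.09]),vel=.25)
r.move_to([.585,.15,.35],quat(75)); r.sleep(.2); a=grab("wrist")
r.move_to([.435,-.27,.30],quat(104.4)); r.sleep(.2); b=grab("wrist")
pickle.dump((a,b),open("b.pkl","wb"));print(r.current_t())
cv2.imwrite("pics/d.png",cv2.resize(np.hstack([a["pixels"],b["pixels"]])[...,::-1],(800,300)))
save(a,"pin.png")
W=world(a);np.set_printoptions(linewidth=250)
wb=world(b);px=b["pixels"].astype(int)
m=(abs(wb[...,2]-.15)<.006)&(px.max(-1)-px.min(-1)<60)&(abs(wb[...,0]-.44)<.05)&(wb[...,1]<-.15)
n,l,st,c=cv2.connectedComponentsWithStats(m.astype(np.uint8))
for i in range(1,n):
    if st[i,4]>400:
        q=wb[l==i];(cx,cy),wh,an=cv2.minAreaRect((q[:,:2]*1000).astype(np.float32));print(c[i],st[i],cx,cy,wh,an,np.median(q[:,2]))
E
```

```text
5.4667
[253.28758578 202.76294448] [ 241  134   25  142 3206] 440.0413513183594 -297.88531494140625 (24.084745407104492, 159.62478637695312) 14.449760437011719 0.15003634505931907
```

View pics/d.png

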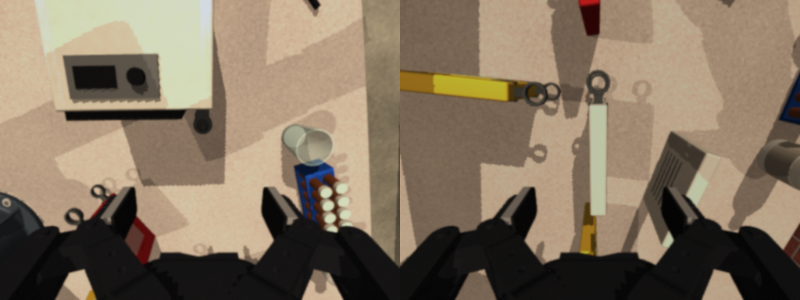

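The left half (pin look) shows the bracket end at about (203,122) in front of the cabinet edge. The right half shows the door at (597,155) with its eye at (598,80). The door is now measured well; next I fit the pin.

```bash
python3 - <<'E'
from h import *
a,b=pickle.load(open("b.pkl","rb"))
W=world(a)
m=(abs(W[...,2]-.2)<.008)
n,l,st,c=cv2.connectedComponentsWithStats(m.astype(np.uint8));i=1+st[1:,4].argmax()
q=W[l==i];(cx,cy),wh,an=cv2.minAreaRect((q[:,:2]*1000).astype(np.float32));print("cab",cx,cy,wh,an,np.median(q[:,2]))
# front edge: lowest mask row in each column
cols=[];
for u in range(70,270):
    v=np.where(l[:,u]==i)[0]
    if len(v): cols.append(W[v.max()-1,u,:2])
cols=np.array(cols)
for k in range(3):
    s=np.polyfit(cols[:,0],cols[:,1],1);e=cols[:,1]-np.polyval(s,cols[:,0]);cols=cols[abs(e)<max(2*e.std(),.001)]
print("front edge yaw",np.degrees(np.arctan(s[0])),"-> into",np.degrees(np.arctan(s[0]))+90,len(cols))
th=np.arctan(s[0])+np.pi/2;nx=np.array([np.cos(th),np.sin(th)]);t=np.array([-nx[1],nx[0]])
R0=W[130:190,225:300];Z=R0[...,2]
Q=R0[(Z>.12)&(Z<.19)]
P=Q[:,:2]; print("z hist",np.histogram(Q[:,2],bins=np.arange(.12,.19,.005)))
d=(P-[.589,.156])
for zl,zh in((.135,.15),(.155,.185)):
    k=(Q[:,2]>zl)&(Q[:,2]<zh);x=P[k]@nx;y=P[k]@t
    print(zl,k.sum(),"along n",np.percentile(x,[0,1,50,99]).round(4),"t",np.percentile(y,[0,1,50,99,100]).round(4),"mean",P[k].mean(0).round(4))
print("edge along n",np.median(cols@nx), "nx",nx,"t",t)
Q=R0[(Z>.02)&(Z<.09)];print("low z",np.histogram(Q[:,2],bins=np.arange(.02,.09,.005))[0])
# tip top: highest region
Q=R0[(Z>.12)&(Z<.19)];h=np.percentile(Q[:,2],97);print(h)
crop=cv2.resize(a["pixels"][120:200,210:320],None,fx=6,fy=6,interpolation=cv2.INTER_CUBIC)
crop=np.clip(crop.astype(float)*1.8,0,255).astype(np.uint8)
cv2.imwrite("pics/e.png",crop[...,::-1])
np.set_printoptions(linewidth=200)
print((Z[8:44:2,18:54:2]*1000).round(0))
E
```

```text
cab 530.4085693359375 272.62872314453125 (122.09951782226562, 201.12313842773438) 74.80579376220703 0.2006326323532055
front edge yaw -14.514855414141335 -> into 75.48514458585866 198
z hist (array([  1,   0,   1, 155, 274,  34,  74,  53,  27,  26,   2,   0,  48,
        48]), array([0.12 , 0.125, 0.13 , 0.135, 0.14 , 0.145, 0.15 , 0.155, 0.16 ,
       0.165, 0.17 , 0.175, 0.18 , 0.185, 0.19 ]))
0.135 463 along n [0.2911 0.2919 0.3151 0.3296] t [-0.5476 -0.5474 -0.5328 -0.5041 -0.5041] mean [0.5941 0.1699]
0.155 156 along n [0.3001 0.3008 0.3103 0.334 ] t [-0.5397 -0.5385 -0.5292 -0.5009 -0.5008] mean [0.5836 0.1749]
edge along n 0.33802089574873506 nx [0.25063101 0.96808269] t [-0.96808269  0.25063101]
low z [0 0 0 5 9 0 0 0 0 0 0 1 0]
0.1874112783953199
[[199. 199. 201. 200. 199. 200. 201. 200. 199. 199. 201. 200. 199. 200. 198.   0.   0.   2.]
 [  1.  -1.  -0.   0. 140. 140. 139. 141. 140. 142. 141. 139. 139.   1.   1.   1.   1.  -1.]
 [ -0.   0.  -1.   1. 142. 139. 140. 140. 141. 140. 140. 140. 140.  -0.  -1.   2.  -0.  -0.]
 [  1.   0.  -1.   1. 141. 140. 139. 140. 140. 139. 141
[... 640 characters left out ...]
9. 158. 156. 153. 140. 141. 141.   1.   0.  -3.]
 [ -0.   0. 139. 140. 140. 152. 157. 160. 162. 162. 158. 155. 148. 140. 142.   1.   1.   2.]
 [ -1.   0.   0. 140. 141. 153. 158. 163. 166. 166. 160. 155. 139. 141. 140.  -0.   2.  -1.]
 [  0.   1.   1. 140. 141. 152. 156. 164. 166. 166. 160. 153. 140. 142.  -0.  -0.  -1.   1.]
 [ -0.  -0.   1. 141. 141. 141. 152. 157. 162. 160. 154. 140. 140. 139.  -0.   2.   1.  -1.]
 [  1.   0.  -1.   1. 140. 141. 139. 141. 152. 140. 141. 140. 140.  -0.  -0.   0.   0.  -1.]
 [  0.   1.   1.   1.   1.  -0. 140. 141. 140. 142. 140.  -1.   1.  -1.   1.   2.   0.   1.]
 [  1.   0.   0.   0.   1.  -1.   2.   0.   1.   1.  -0.   1.   1.   0.  -1.   1.   1.  -2.]]
```

View pics/e.png

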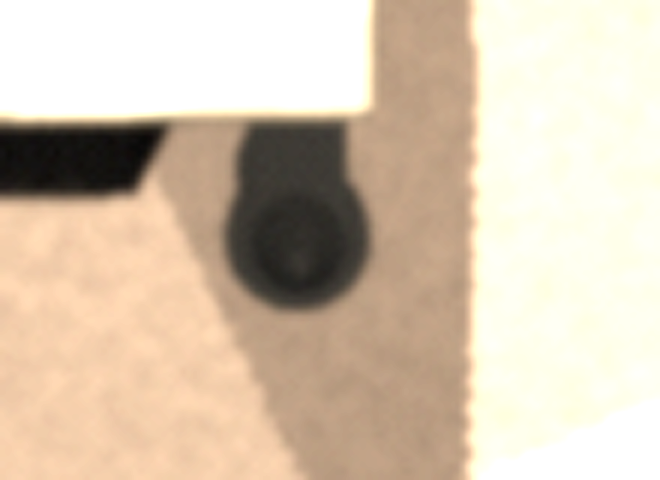

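The zoom shows the upper bracket's round end and tapered pin centred at crop (297,240). The depth is clean: upper pin foot z = 0.140, tip 0.166, so lower_pin z = 0.040. Next I grasp the door.

```bash
cat >> h.py <<'E'
YAW=75.3; U=np.array([np.cos(np.radians(YAW)),np.sin(np.radians(YAW)),0])
def st(s): print(s,round(r.current_t(),2),"tcp",np.round(r.current_tool_pos(),4),"F",np.round(r.current_contact_force(),1),"M",np.round(r.current_torque(),2),"op",round(r.current_opening(),3))
E
python3 - <<'E'
from h import *
a,b=pickle.load(open("b.pkl","rb"));W=world(a)[130:190,225:300];Z=W[...,2]
t=W[(Z>.1625)&(Z<.17)][:,:2];print("tip",len(t),t.mean(0))
k=W[(Z>.146)&(Z<.17)][:,:2];print("cone",cv2.minEnclosingCircle((k*1000).astype(np.float32)))
n=np.array([.2506,.968]);tt=np.array([-.968,.2506]);print("ring est",.3065*n-.5325*tt)
wb=world(b);m=(abs(wb[...,2]-.132)<.005)&(np.hypot(wb[...,0]-.413,wb[...,1]+.194)<.03)
q=wb[m];print("eye",len(q),cv2.minEnclosingCircle((q[:,:2]*1000).astype(np.float32)),"expect",440.04+107*np.cos(np.radians(104.45)),-297.9+107*np.sin(np.radians(104.45)))
x=np.array([np.cos(np.radians(104.45)),np.sin(np.radians(104.45)),0])
g=np.array([.4400,-.2979,.138])+.005*x
r.set_gripper(.75,60)
r.move_to(list(g+[0,0,.06]),quat(104.45)); st("above")
r.move_linear(list(g),vel=.12); st("down")
r.set_gripper(0,60); st("grip")
r.move_linear(list(g+[0,0,.03]),vel=.08); st("lift")
r.move_linear(list(g+[0,0,.20]),vel=.2); st("up")
c=grab("wrist");save(c,"held.png");pickle.dump(c,open("c.pkl","wb"))
E
```

```text
tip 39 [0.5877778  0.16989876]
cone ((585.141357421875, 176.2693634033203), 23.91400718688965)
ring est [0.5922689 0.1632475]
eye 508 ((414.99505615234375, -201.47369384765625), 22.84427833557129) expect 413.339750653067 -194.28486266567222
above 6.32 tcp [ 0.439  -0.2932  0.1988] F [0.3 0.3 1.6] M [ 0.    0.02 -0.01] op 0.752
down 6.97 tcp [ 0.4393 -0.2934  0.1392] F [-0.3 -0.3  0.6] M [ 0.   -0.03  0.  ] op 0.752
grip 7.41 tcp [ 0.4392 -0.2933  0.1387] F [0.4 1.7 6.4] M [ 0.27 -0.13 -0.  ] op 0.273
lift 7.93 tcp [ 0.4386 -0.2929  0.1678] F [-0.7 -1.  -3.1] M [0.04 0.01 0.04] op 0.272
up 8.93 tcp [ 0.4384 -0.2928  0.3366] F [ 0.   0.1 -4.2] M [-0.03  0.04  0.04] op 0.274
```

View pics/held.png

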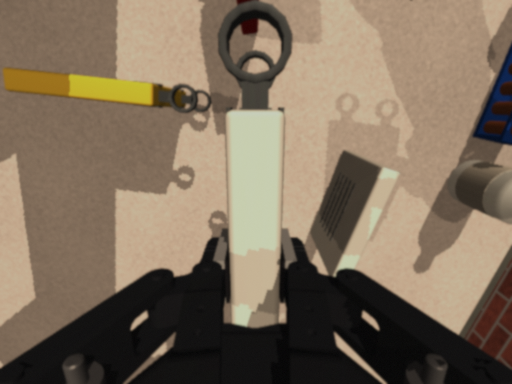

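The door is held squarely, with the upper eye ring at (255,42). Next I measure the eye relative to the TCP, refine the pin position, and move to the pre-insertion pose.

```bash
python3 - <<'E'
from h import *
a,b=pickle.load(open("b.pkl","rb"));W=world(a).reshape(-1,3);Z=W[:,2]
near=np.hypot(W[:,0]-.592,W[:,1]-.163)
k=near<.0165
t=W[k&(Z>.163)&(Z<.17)][:,:2];print("tip",len(t),t.mean(0))
kk=W[k&(Z>.146)&(Z<.17)];(c,rad)=cv2.minEnclosingCircle((kk[:,:2]*1000).astype(np.float32));print("cone",c,rad)
from scipy.optimize import least_squares
f=lambda p:kk[:,2]-(p[2]-p[3]*np.hypot(kk[:,0]-p[0],kk[:,1]-p[1]))
s=least_squares(f,[.592,.163,.17,2.],loss="soft_l1",f_scale=.002);print("conefit",s.x)
c=pickle.load(open("c.pkl","rb"));wc=world(c)[:100,200:310].reshape(-1,3)
tcp=np.array(r.current_tool_pos());Rm=R.from_quat(r.current_ee_rot()).as_matrix()
zt=.3366+.0115-.018
q=wc[(abs(wc[:,2]-zt)<.006)]
e,rad=cv2.minEnclosingCircle((q[:,:2]*1000).astype(np.float32))
loc=(np.array([e[0]/1000,e[1]/1000,tcp[2]])-tcp)@Rm
print("eye",len(q),e,rad,"z",np.median(q[:,2]),"loc in tool",loc,"nominal x .102")
E
```

```text
tip 27 [0.59301907 0.16346745]
cone (592.884765625, 163.05029296875) 9.203676223754883
conefit [0.59287555 0.16283595 0.17040184 2.36947883]
eye 2877 (413.12255859375, -198.3626708984375) 19.412431716918945 z 0.33006270976593316 loc in tool [ 0.09771375 -0.00090379  0.00020123] nominal x .102
```

```bash
cat >> h.py <<'E'
PIN=np.array([.5928,.1630,0]);T=np.array([-U[1],U[0],0])
def tgt(back,z): return PIN-(.1015+back)*U+[0,0,z]
E
python3 - <<'E'
from h import *
r.move_to(list(tgt(.085,.337)),quat(YAW)); st("over")
r.move_linear(list(tgt(.085,.2087)),vel=.15); st("low")
r.move_linear(list(tgt(0,.2087)),vel=.1); r.sleep(.2); st("in")
e=np.array(r.current_tool_pos())-tgt(0,.2087);print("err n,t,z",e@U,e@T,e[2],"yaw",R.from_quat(r.current_ee_rot()).as_matrix()[:,0].round(4),U.round(4))
c=grab("wrist");save(c,"ins.png");pickle.dump(c,open("d.pkl","wb"));s=grab("side");save(s,"ins_s.png")
cv2.imwrite("pics/f.png",np.hstack([cv2.resize(c["pixels"],(400,300)),cv2.resize(s["pixels"][230:384,100:300],(400,300))])[...,::-1])
E
```

```text
over 10.12 tcp [ 0.5454 -0.0181  0.3367] F [ 0.1 -0.1 -4.7] M [ 0.03 -0.03 -0.  ] op 0.271
low 11.12 tcp [ 0.5459 -0.0176  0.2096] F [ 0.4 -1.3 -3.7] M [ 0.01  0.02 -0.  ] op 0.273
in 12.32 tcp [0.567  0.0644 0.2087] F [ 0.2 -1.  -3.5] M [-0.01  0.01 -0.03] op 0.273
err n,t,z -0.0004378992194532168 -7.860829411010094e-05 4.0815649103270735e-05 yaw [ 2.544e-01  9.671e-01 -1.000e-04] [0.2538 0.9673 0.    ]
```

View pics/f.png

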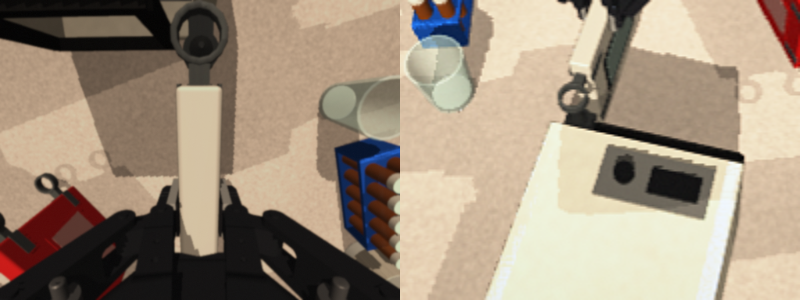

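The pin shows through the upper eye, with its tip at (200,45) in the left half and the ring centred at (200,33). I check this numerically, then lower while watching the force.

```bash
python3 - <<'E'
from h import *
c=pickle.load(open("d.pkl","rb"));W=world(c)[:110,210:300].reshape(-1,3);W=W[~np.isnan(W[:,2])]
loc=W-PIN
near=np.hypot(loc[:,0],loc[:,1])<.03
ring=W[near&(abs(W[:,2]-.202)<.004)];ring=ring[(ring-PIN)@U>-.012]
rl=np.stack([(ring-PIN)@U,(ring-PIN)@T],1)
from scipy.optimize import least_squares
# annulus: outer edge extremes
print("ring n",np.percentile(rl[:,0],[1,99]),"t",np.percentile(rl[:,1],[1,99]),"-> centre n",np.percentile(rl[:,0],99.5)-.016,"t",rl[:,1].min()/2+rl[:,1].max()/2)
tip=W[near&(W[:,2]>.150)&(W[:,2]<.172)];print("tip",len(tip),((tip-PIN)@U).mean(),((tip-PIN)@T).mean(),tip[:,2].max())
t2=tip[tip[:,2]>.162];print("tip top",len(t2),((t2-PIN)@U).mean(),((t2-PIN)@T).mean())
z=.2087
while z>.152:
    z-=.006 if z>.172 else .002
    r.move_linear(list(tgt(0,z)),vel=.04)
    F=np.array(r.current_contact_force())
    if z<.172 or abs(F[:2]).max()>4: st(f"{z:.4f}")
    if F[2]>6 or np.hypot(F[0],F[1])>20: break
E
```

```text
ring n [-0.01177972  0.01400071] t [-0.01399082  0.0164096 ] -> centre n -0.0017932870691558956 t 0.0011383606308754965
tip 642 0.0005813028772346356 -0.00019675816461223845 0.1681956618701132
tip top 161 -0.0009577527517332052 -0.00021254706831887597
0.1667 14.53 tcp [0.5669 0.0648 0.1664] F [ 0.6  0.4 -4.4] M [ 0.   -0.03 -0.07] op 0.273
0.1647 14.78 tcp [0.567  0.0648 0.1646] F [ 0.2  0.2 -3.4] M [0.03 0.01 0.02] op 0.275
0.1627 15.03 tcp [0.567  0.0648 0.1626] F [ 0.3  0.3 -4.6] M [-0.    0.03  0.02] op 0.271
0.1607 15.28 tcp [0.567  0.0648 0.1605] F [-0.  -0.3 -3.3] M [0.02 0.03 0.  ] op 0.273
0.1587 15.53 tcp [0.5671 0.0648 0.1587] F [ 0.6  0.2 -4. ] M [-0.   -0.05 -0.04] op 0.266
0.1567 15.78 tcp [0.5674 0.0646 0.1573] F [-1.7 -2.3  3.6] M [0.02 0.13 0.06] op 0.271
0.1547 16.02 tcp [0.5677 0.0643 0.156 ] F [-3.6 -5.9 10.8] M [-0.45  0.41  0.12] op 0.277
```

```bash
python3 - <<'E'
from h import *
p=np.array(r.current_tool_pos())
r.move_linear([p[0],p[1],.1570],vel=.03);r.sleep(.2);st("relax")
r.set_gripper(.7);r.sleep(.2);st("open")
p=np.array(r.current_tool_pos())
r.move_linear([p[0],p[1],.20],vel=.08);st("up")
r.move_linear([p[0],p[1],.34],vel=.2)
r.move_to(list(PIN-.02*U+[0,0,.37]),quat(YAW));r.sleep(.3);st("view")
c=grab("wrist");s=grab("side");t=grab("top");pickle.dump((c,s,t),open("e.pkl","wb"))
cv2.imwrite("pics/g.png",np.hstack([cv2.resize(c["pixels"],(400,300)),cv2.resize(s["pixels"][90:384,60:452],(400,300))])[...,::-1])
W=world(c);m=(abs(W[...,2]-.170)<.012)&(np.hypot(W[...,0]-.567,W[...,1]-.06)<.12)&((W-PIN)@U<-.022)
q=W[m];print(len(q),cv2.minAreaRect((q[:,:2]*1000).astype(np.float32)),np.percentile(q[:,2],[5,50,95]),"top z near/far",[np.median(q[abs((q-PIN)@U+d)<.01][:,2]).round(4) for d in(.04,.08,.12,.16)])
k=W[(np.hypot(W[...,0]-PIN[0],W[...,1]-PIN[1])<.018)];print("eye/pin z",np.percentile(k[:,2],[10,30,50,70,90]))
E
```

```text
relax 16.48 tcp [0.5676 0.0643 0.1566] F [-0.2  0.4 -3.2] M [-0.07 -0.08 -0.01] op 0.27
open 17.12 tcp [0.5677 0.0643 0.157 ] F [0.1 0.9 0.2] M [-0.03  0.05 -0.01] op 0.702
up 17.81 tcp [0.5676 0.0643 0.1998] F [-0.1 -0.   0.1] M [-0.01  0.01 -0.03] op 0.697
view 19.4 tcp [0.5876 0.1429 0.3697] F [ 0.3 -0.3  0.4] M [ 0.05 -0.02  0.  ] op 0.704
2003 ((563.3516235351562, 56.64427185058594), (159.897216796875, 23.98213768005371), 74.9825668334961) [0.16110952 0.16554552 0.1692177 ] top z near/far [np.float64(0.1687), np.float64(0.1667), np.float64(0.1647), np.float64(0.1626)]
eye/pin z [0.42234753 0.4299411  0.43509192 0.44003789 0.44586802]
```

View pics/g.png

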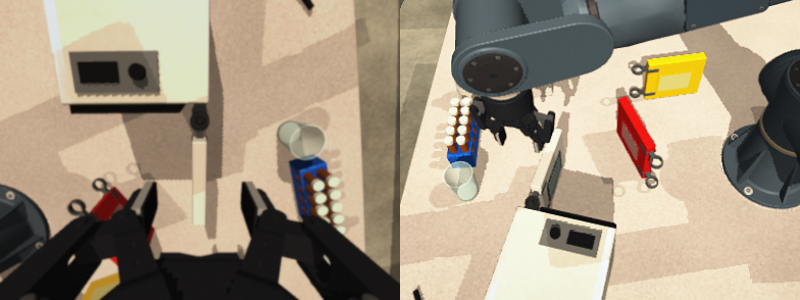

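The door hangs on both pins, sagging about 2.9°, which matches the bore play (5 mm over 100 mm). Last comes a check of the panel, then the hand-in.

```bash
python3 - <<'E'
from h import *
c,s,t=pickle.load(open("e.pkl","rb"))
W=world(t)[130:160,295:365].reshape(-1,3);q=W[abs(W[:,2]-.15)<.015]
print("panel",len(q),cv2.minAreaRect((q[:,:2]*1000).astype(np.float32)))
c2=world(grab("wrist"));m=(abs(c2[...,2]-.165)<.012)&(np.hypot(c2[...,0]-.567,c2[...,1]-.06)<.12)&((c2-PIN)@U<-.022)
print("door now",cv2.minAreaRect((c2[m][:,:2]*1000).astype(np.float32)))
st("end");r.hand_in()
E
```

```text
panel 446 ((584.8031616210938, -325.775146484375), (159.21067810058594, 25.427614212036133), 86.47026824951172)
door now ((563.510009765625, 57.48268127441406), (160.1904296875, 24.334863662719727), 75.23534393310547)
end 19.6 tcp [0.5877 0.1433 0.37  ] F [ 0.4  0.6 -0.1] M [-0.01  0.03 -0.01] op 0.705
the job is handed in; nothing more can be done
```

The door is hanging on both hinge pins. I pinched its top edge, slid it in level from the front, lowered it until it touched bottom, then let go and handed in at about 19.6 s of the 45 s.

- **Seating:** I kept hold until it rested. Contact came at the expected height, and the highest contact force I read was about 11 N.
- **Door after release:** The top edge by the eyes is at about z = 0.170, which is the home height. The door sags about 2.9°, which is what the play between bores and pins allows. It stands straight out and was not moving.
- **Lower eye:** I did not see it directly. That it is on its pin is inferred from the height and the sag.
- **Plain panel:** It is where it was, to within 0.3 mm.
- **Robot:** It was clear of everything, with about zero contact force.
- **Failed check:** One height reading around the eye and pin was meaningless, because the selection picked up the gripper. I ignored it.

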